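Index the clay-bowl carousel

TASK

The packing carousel is locked with the white bowl at the red pointer; bring the blue bowl there instead. Pull the red spring knob up, turn the table one stop in the direction that takes the blue bowl to the pointer, and let the pin snap fully home in that stop's hole, feeling for it because the stops are adjustable. Keep the three bowls standing upright in their places, leave the other things on the bench where they are, and let go.

Things in the scene. Friction and masses are not known exactly. Their poses are not given: they have to be found in the camera images.
- carousel: Fixed base: dark steel disc, 324 mm diameter, 18 mm thick. Origin on the turntable's vertical axis at the bench top; +x points from the axis to the red pointer (a red post 30 mm wide, 89 mm high, 172 mm from the axis). Opposite the pointer a raised curved metal track, mean radius 130 mm, 28 mm wide, top 36 mm above the bench, on which the pin rides; it has three holes 11 mm wide.
- parking_hole (a point): Mouth of the middle hole, on the track exactly opposite the pointer, where the pin starts. Fixed.
- hole_left (a point): Nominal mouth of the stop hole 60 deg from the parking hole, on the carousel's +y side (pin there at turntable angle -1.05). The stop is an adjustable brass segment: the true hole lies anywhere up to 6 deg (14 mm along the track) to either side of this point, different every time and not measured; it can only be seen or felt.
- hole_right (a point): The same on the carousel's -y side (pin there at turntable angle +1.05): true hole up to 6 deg (14 mm along the track) to either side of this nominal point, independent of the left one, not measured.
- turntable (a joint): Angle of the turntable, rad, 0 as parked, growing counter-clockwise from above; turns from -1.35 to 1.35 with the pin out (friction about 0.12 N m). Aluminium disc, 216 mm diameter, top 50 mm above the bench; sockets of three steel pegs (14 mm high) 75 mm from the axis at 0, +-60, +-120 deg from the pointer; opposite the pointer a 34 mm wide lug carries the plunger.
- plunger (a joint): Lift of the spring plunger, m: 0 = pin home in a hole, about 0.0085 = standing on the track, 0.018 = fully pulled. Spring pushes down 5.6 N at 0, plus 0.35 N per mm. The 8 mm round-nosed pin has 1.5 mm play each side; below 9 mm lift it locks the table. On the track it slides easily (about 3 N sideways at the knob) and snaps in by itself over a hole; the table then stops dead.
- knob_grip (a point): Grip point on the red plunger knob, on its axis, 130 mm from the turntable's axis, 84 mm above the bench with the pin home; moves with plunger and table. The knob is an upright cylinder, 30 mm diameter, from 17 mm below to 17 mm above this point; the lug's top is 34 mm below it, with a 21 mm brass sleeve up to 26 mm below it. Free all round and from above.
- packing_spot (a point): Fixed point on the table top in front of the red pointer, 75 mm from the turntable's axis along the carousel's +x, 50 mm above the bench: where the bowl being packed stands.
- blue_bowl: Blue glazed clay bowl, 66 mm across, 80 mm high, foot of 40 mm diameter, about 0.16 kg; stands loosely in the socket 60 deg to one or the other side of the pointer as parked. Origin at the centre of its underside, z up.
- white_bowl: White clay bowl of the same shape, in the socket at the pointer at the start. Origin at the centre of its underside, z up.
- brown_bowl: Terracotta clay bowl of the same shape, in the socket on the other side from the blue one. Origin at the centre of its underside, z up.
- spare_bowl: Bystander: a terracotta bowl of the same shape on the bench. Origin under its centre.
- tin: Bystander: a tin with a green label, 72 mm across, 60 mm high. Origin under its centre.
- syrup: Bystander: an amber glass bottle, 60 mm across, 150 mm high. Origin under its centre.
- cup: Bystander: a steel cup, 72 mm across, 85 mm high. Origin under its centre.
- fork: Bystander: a spatula lying on the bench. Origin under its middle, handle to its -x.
- jar: Bystander: a jar with a white lid, 68 mm across, 85 mm high. Origin under its centre.
Mind the look-alikes: they are no part of the job. Leave any pink or yellow look-alike of the white_bowl alone.

How it is judged:
On the way, in this order (a step that is already met when the one before it is completed fails the run):
1. the plunger is pulled up clear of the parking hole (value of joint plunger above 0.0095 m), for 0.1 s.
2. the table is turned well away from the parking hole ((value of joint turntable above 0.5 rad or value of joint turntable below -0.5 rad)), for 0.05 s.
At the end, for the whole second after the job is handed in: The pin is home in a hole (plunger lift under 2 mm) with the blue bowl within 20 mm, horizontally, of the packing spot and the table at rest; all three bowls stand upright (within 0.15 rad) in their sockets, on the table top (within 5 mm) and within 85 mm of its axis (value of joint plunger below 0.002 m and horizontal distance between blue_bowl and packing_spot below 0.02 m and velocity of joint turntable between -0.05 and 0.05 rad/s and angle between each of blue_bowl, white_bowl, brown_bowl's own z axis and vertical below 0.15 rad and z of blue_bowl in the frame of carousel between 0.045 and 0.055 m and z of white_bowl in the frame of carousel between 0.045 and 0.055 m and z of brown_bowl in the frame of carousel between 0.045 and 0.055 m and horizontal distance between each of blue_bowl, white_bowl, brown_bowl and carousel below 0.085 m and linear speed of blue_bowl below 0.02 m/s); the robot touches nothing.
It fails at once if a bowl on the carousel is tipped by more than 0.4 rad (angle between any of blue_bowl, white_bowl, brown_bowl's own z axis and vertical above 0.4 rad).
It fails at once if a bystander on the bench is moved by more than 40 mm (distance of any of tin, syrup, cup, spare_bowl, fork, jar from where it was at the start of the episode above 0.04 m).
It also fails if it takes over 38 s, if anything falls off the work surface, if the arm or the gripper's body presses on something with over 40 N, if the wrist force passes 120 N, or if a joint passes its speed limit or range.

ROBOT

A 6-joint arm with a two-finger parallel gripper is mounted at the origin on the work surface. World frame = base frame: x ahead of the robot, y to its left, z up, the work surface at z = 0. Lengths are in m, angles in rad, forces in N, time in s.
With the tool pointing down it reaches from about 0.3 to 0.825 m from the base axis. Payload 5.4 kg.
Tool frame: the origin (TCP) lies at the very end of the fingers, on their centre line; the grasp point (between the pads) lies 19 mm behind it; z points along the fingers, y is the line along which they close (so a half turn about z gives the same grasp; the last joint's range is limited). The gripper opens to 92 mm and grips with 3 to 60 N. Pads are 20 mm wide; open, the fingers measure 128 mm over their backs; the gripper's body (75 mm by 189 mm) begins 69 mm behind the grasp point.
Start: joints at [-1.31, 0.158, 1.597, -0, 1.386, -0.21], TCP at [0.261, -0.512, 0.215] pointing down, gripper open.
Joint ranges: [-2.91, 2.91], [-0.94, 2.29], [0.18, 2.7], [-1.29, 4.43], [0.17, 2.64], [-3, 3]. Speed limits (rad/s): [2.57, 2.57, 3.14, 3.14, 3.14, 3.14].

INTERFACE

Orientations are given as a unit quaternion [w, x, y, z].
In Python, from rig import telemetry, vision, manip gives the robot as it stands.
- The arm moves only by the tool drive_tool, never from a script. Its argument "targets" is a list that holds one entry, the list of rows, each a list of 7 numbers: the finger opening in m, from 0 to 0.0919, then the shift along the tool's x, y, z in m, then the turn, a rotation vector about the tool's x, y, z in degrees. In form: [[[fingers, x, y, z, wx, wy, wz], ...]]. A call has 1 to 12 rows; each row shifts and turns the commanded pose from where the row before left it, along the tool's axes as they then stand; what a row does not reach is not made up. A row lasts 1/8 s, in which the tool goes at most 62.5 mm and 10.7 degrees, less where a joint would pass 70% of its speed; a pose out of reach is approached as far as the arm can. A call is refused whole if a number of a shift passes 0.0625 or a number of a turn 10.7, either way. A call with a gripper value outside its range is refused whole. The fingers move at their own pace and stop on an object; the grip force is fixed at half the most. Time passes only in rows, so rows that do not move let the fingers close. It gives the time, the measured TCP pose, the force, the opening and the grip force at its end, in the units of the state.
- telemetry.sense(): the state, without advancing time (a new reading comes with each control period).
- vision.get_image(name): name is "side" or "top"; returns a dict with "color" (384x512x3 uint8, red, green, blue), "depth" (384x512 float32, m along the optical axis (not along the pixel's ray), 0 where there is no reading), "vertical_fov" (degrees; the focal length in pixels is half the picture's height over the tangent of half this angle, whatever the lens; pixels are square), "cx", "cy" (the principal point, pixels), "k1" (the pictures are not rectified: a ray, as slopes to the right and down, at radius r is drawn at 1 + k1 r^2 times it, then the intrinsics apply), "origin" and "rotation" of the camera in the world. Camera axes: x right, y down, z forward; pixel columns grow to the right and rows downward; lengths in m; the calibration is good to about 2 mm. A picture is of the moment at which its call begins.
- manip.hand_in(): hands the job in; it is judged then, once.
The state is a dict: "time": time; "joints": joint angles; "joint_vel": joint speeds; "tau": joint torques, N m; "tcp_pos": TCP position; "ee_rot": TCP orientation; "wrist_force": force on the tool from outside, world axes, zero at the start; "wrist_torque": the same for the moment, N m; "width": finger opening in m; "grasp_force": force on a finger pad.
Only numpy, scipy, OpenCV 4.12 (cv2) and the standard library are available. Lean on these libraries where they do the work, as an engineer would, in place of code of your own. Each camera call takes 0.05 s, during which the arm holds its last target. There are 200 camera calls.

## Working session

There is one attempt and no reset: what is moved stays moved. The work goes in short steps, Python scripts to look and compute and a tool call to move; the robot and the scene stay as the last step left them, time stands still between calls to the robot, and variables do not carry over. Pictures are saved under pics/ and viewed, at most 10 in all, crops included, and the job is handed in when it is done.

Besides the shell and the picture viewer there is one more tool, called after "Request:" as name(argument=value, ...), one argument or row to a line, values as JSON. drive_tool: Moves the arm, as the interface text tells. Its arguments: {"type":"object","properties":{"targets":{"type":"array"}},"required":["targets"]}

```bash
mkdir -p pics
cat > h.py <<'E'
import numpy as np, cv2, pickle
from rig import telemetry, vision, manip
def grab(n):
    d=vision.get_image(n); pickle.dump(d,open(f'{n}.pkl','wb')); return d
def cloud(d):
    H,W=d['depth'].shape; f=H/2/np.tan(np.radians(d['vertical_fov'])/2)
    u,v=np.meshgrid(np.arange(W),np.arange(H))
    K=np.array([[f,0,d['cx']],[0,f,d['cy']],[0,0,1.]])
    p=cv2.undistortPoints(np.stack([u,v],-1).reshape(-1,1,2).astype(float),K,np.array([d['k1'],0,0,0.])).reshape(H,W,2)
    z=d['depth']; c=np.dstack([p[...,0]*z,p[...,1]*z,z])
    return c@np.array(d['rotation']).T+np.array(d['origin'])
def save(n,img): cv2.imwrite(f'pics/{n}.png',img[...,::-1])
E
python3 - <<'E'
from h import *
a=grab('top');b=grab('side')
save('t0',a['color']);save('s0',b['color'])
print(a['origin'],b['origin'],a['rotation'],b['rotation'],a['k1'],a['vertical_fov'])
print(telemetry.sense())
E
```

```text
[0.40445152 0.01811518 1.38051162] [-0.08171982  0.90493994  0.76474049] [ 0.02549985 -0.70591773  0.70669273 -0.04019088] [ 0.13122076 -0.26142626  0.83403565 -0.4677841 ] 0.0033276098699236254 51.82891344107642
{'time': 0.1, 'joints': array([-1.31007785e+00,  1.58939630e-01,  1.59806566e+00,  1.98024653e-06,
        1.38621711e+00, -2.10059485e-01]), 'joint_vel': array([ 0.00071603, -0.001529  , -0.00273824, -0.00063904, -0.00170224,
        0.00081879]), 'tau': array([-5.16888340e-04, -3.86503780e+01, -3.22959673e+01,  7.02668075e-02,
        3.40118736e-02, -4.75096647e-05]), 'tcp_pos': array([ 0.26066577, -0.51190397,  0.21376381]), 'ee_rot': array([-8.14637086e-04,  9.72423417e-01,  2.33221000e-01, -1.96652906e-05]), 'wrist_force': array([ 0.35831524, -0.05293126, -0.50858524]), 'wrist_torque': array([ 0.03624295,  0.02548995, -0.01038285]), 'grasp_force': 0.0, 'width': 0.09152977130753981}
```

View pics/t0.png

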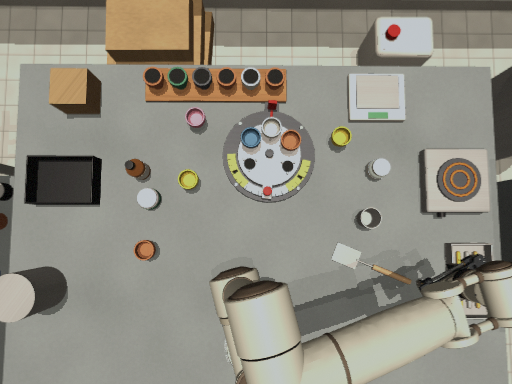

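View pics/s0.png

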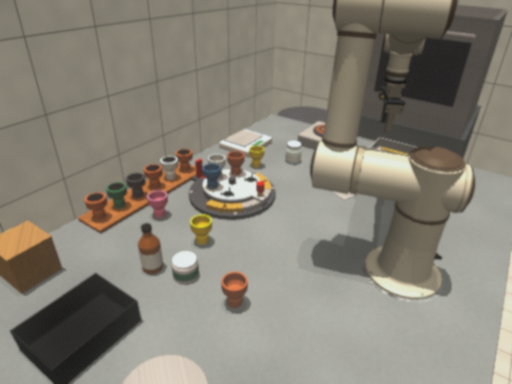

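The top view shows the carousel at about (269,153), with the red pointer at (272,105) and the red knob at (267,191). The blue bowl is at (251,137), white at (271,127) and brown at (290,140). Look-alikes are pink at (195,117), yellow at (188,179) and (341,136), the spare terracotta at (145,250), and the jars on the rack. The blue bowl in the carousel's left socket is the one meant. It is on the +y side, so the table turns clockwise to hole_left. I'll confirm that in a crop.

Run:
```python
from h import *
d=pickle.load(open('top.pkl','rb'));P=cloud(d);c=d['color'];h=cv2.cvtColor(c,cv2.COLOR_RGB2HSV).astype(int)
save('crop',cv2.resize(c[95:210,210:330],None,fx=5,fy=5,interpolation=cv2.INTER_CUBIC))
red=((h[...,0]<6)|(h[...,0]>174))&(h[...,1]>170)&(h[...,2]>90)
n,l,s,cc=cv2.connectedComponentsWithStats(red.astype(np.uint8))
for i in range(1,n):
    x,y=cc[i]
    if s[i,4]>10 and 230<x<310 and 90<y<210:
        q=P[l==i]; print(cc[i],s[i,4],np.median(q,0),q.min(0),q.max(0)); 
        top=q[q[:,2]>q[:,2].max()-.012]; print(' top',top.mean(0),(top.min(0)+top.max(0))/2,len(top))
m=(h[...,0]>95)&(h[...,0]<120)&(h[...,1]>110); m[:, :235]=0;m[:,265:]=0;m[:120]=0;m[155:]=0
print('blue',np.median(P[m],0))
# disc aluminium rim: z 0.018 dark base outline
z=P[...,2]; 
b=(z>0.010)&(z<0.030); b[:95]=0;b[215:]=0;b[:,:215]=0;b[:,:]&=(np.arange(512)<322)
q=P[b]; hull=cv2.convexHull(q[:,:2].astype(np.float32)); print('base circle',cv2.minEnclosingCircle(hull), len(q))
```

```text
Traceback (most recent call last):
  File "h.py", line 11, in cloud
    return c@np.array(d['rotation']).T+np.array(d['origin'])
           ~^~~~~~~~~~~~~~~~~~~~~~~~~~
ValueError: matmul: Input operand 1 has a mismatch in its core dimension 0, with gufunc signature (n?,k),(k,m?)->(n?,m?) (size 4 is different from 3)
```

Rotation is a quaternion, so I'll convert it.

```bash
sed -i "s/np.array(d\['rotation'\]).T/R.from_quat(np.roll(d['rotation'],-1)).as_matrix().T/; 1a from scipy.spatial.transform import Rotation as R" h.py
cat > m.py <<'E'
from h import *
d=pickle.load(open('top.pkl','rb'));P=cloud(d);c=d['color'];h=cv2.cvtColor(c,cv2.COLOR_RGB2HSV).astype(int)
save('crop',cv2.resize(c[95:210,210:330],None,fx=5,fy=5,interpolation=cv2.INTER_CUBIC))
red=((h[...,0]<6)|(h[...,0]>174))&(h[...,1]>170)&(h[...,2]>90)
n,l,s,cc=cv2.connectedComponentsWithStats(red.astype(np.uint8))
for i in range(1,n):
    x,y=cc[i]
    if s[i,4]>10 and 230<x<310 and 90<y<210:
        q=P[l==i]; print(cc[i],s[i,4],np.median(q,0),q.min(0),q.max(0)); 
        top=q[q[:,2]>q[:,2].max()-.012]; print(' top',top.mean(0),(top.min(0)+top.max(0))/2,len(top))
m=(h[...,0]>95)&(h[...,0]<120)&(h[...,1]>110); m[:, :235]=0;m[:,265:]=0;m[:120]=0;m[155:]=0
print('blue',np.median(P[m],0))
z=P[...,2]; 
b=(z>0.010)&(z<0.030); b[:95]=0;b[215:]=0;b[:,:215]=0;b[:,:]&=(np.arange(512)<322)
q=P[b]; hull=cv2.convexHull(q[:,:2].astype(np.float32)); print('base circle',cv2.minEnclosingCircle(hull), len(q))
E
python3 m.py
```

```text
[272.48148148 101.48148148] 27 [ 0.82164115 -0.04747209  0.08906381] [ 0.81436891 -0.05780596  0.08251629] [ 0.82687211 -0.03114693  0.09332499]
 top [ 0.82096514 -0.04597213  0.08898695] [ 0.82062051 -0.04447645  0.08792064] 27
blue [0.71762957 0.02584886 0.11571354]
base circle ((0.697628915309906, 0.0076178014278411865), 0.22411510348320007) 2861
```

View pics/crop.png

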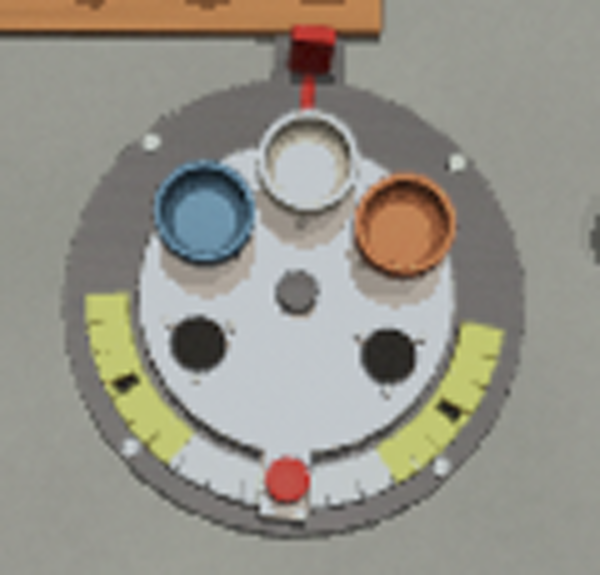

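The crop confirms it. The blue bowl at (251,137) is in the left socket, white is at the pointer, and the knob is at (267,190). A dark hole shows in the left brass segment at crop (125,382), which is pixel (234.6,171). Next I'll compute positions with ray–plane intersections.

```bash
cat >> h.py <<'E'
def ray(d,u,v,z):
    H=d['depth'].shape[0]; f=H/2/np.tan(np.radians(d['vertical_fov'])/2)
    K=np.array([[f,0,d['cx']],[0,f,d['cy']],[0,0,1.]])
    p=cv2.undistortPoints(np.array([[[u,v]]],float),K,np.array([d['k1'],0,0,0.]))[0,0]
    r=R.from_quat(np.roll(d['rotation'],-1)).as_matrix()@[p[0],p[1],1]; o=np.array(d['origin'])
    return o+r*(z-o[2])/r[2]
E
cat > m2.py <<'E'
from h import *
from scipy.optimize import least_squares
d=pickle.load(open('top.pkl','rb'));c=d['color'];h=cv2.cvtColor(c,cv2.COLOR_RGB2HSV).astype(int)
cr=lambda x,y:(210+(x+.5)/5-.5,95+(y+.5)/5-.5)
kn=ray(d,*cr(287,479),.101)[:2]; hl=ray(d,*cr(125,382),.036)[:2]; hr=ray(d,*cr(450,410),.036)[:2]
pt=ray(d,*cr(314,35),.089)[:2]
def circ(pts,z):
    q=np.array([ray(d,*cr(*p),z)[:2] for p in pts])
    s=least_squares(lambda p:np.hypot(*(q-p[:2]).T)-p[2],[.68,-.03,.1]).x
    print('circle',s); return s[:2]
base=circ([(64,292),(80,375),(130,455),(285,538),(400,510),(480,440),(524,310),(505,220),(180,110),(90,200),(430,110)],.018)
disc=circ([(140,290),(150,350),(175,395),(240,448),(360,448),(415,395),(448,345),(455,290),(143,250)],.05)
# combine: pegs/hub
for nme,a in(('base',base),('disc',disc)):
    print(nme,'knob r',np.hypot(*(kn-a)),'hl r',np.hypot(*(hl-a)),'hr r',np.hypot(*(hr-a)))
    an=lambda p:np.degrees(np.arctan2(*(p-a)[::-1]))
    print(' knob ang',an(kn),'hl',an(hl)-an(kn),'hr',(an(hr)-an(kn))%360,'ptr',an(pt),np.hypot(*(pt-a)))
print(kn,hl,base,disc)
P=cloud(d)
m=(h[...,1]>170)&((h[...,0]<8)|(h[...,0]>172)); m[:180]=0;m[200:]=0;m[:,:255]=0;m[:,280:]=0
q=P[m];q=q[q[:,2]>.095];print('knob cloud',q.mean(0),len(q))
E
python3 m2.py
```

```text
circle [ 0.65223702 -0.03637325  0.16113986]
circle [ 0.64867808 -0.0349957   0.10784121]
base knob r 0.13222631072359003 hl r 0.13275362983322703 hr r 0.13041577058515028
 knob ang 175.57533596041435 hl -59.11718038191874 hr 57.49198609477014 ptr -3.1720229961903867 0.16857111467979302
disc knob r 0.12857640245978091 hl r 0.1299601602685903 hr r 0.12943054143874452
 knob ang 176.06502206965547 hl -60.74104449683844 hr 58.628265683953316 ptr -3.564139319857906 0.17220485556153525
[ 0.52040479 -0.02617223] [0.59308942 0.08247576] [ 0.65223702 -0.03637325] [ 0.64867808 -0.0349957 ]
knob cloud [ 0.51581306 -0.03005644  0.10126136] 10
```

```bash
cat > plan.py <<'E'
from h import *
def plan(wps, start=None):
    """wps: list of (n,x,y,z,yaw_of_tool_y deg) ; prints rows x,y,z,wz in tool axes"""
    s=telemetry.sense(); p=np.array(s['tcp_pos']); Rm=R.from_quat(np.roll(s['ee_rot'],-1)).as_matrix()
    yaw=np.degrees(np.arctan2(Rm[1,1],Rm[0,1]))
    if start: p=np.array(start[:3]);yaw=start[3]
    print('start',p.round(4),round(yaw,2))
    for n,x,y,z,w in wps:
        dp=(np.array([x,y,z])-p)/n; dw=(w-yaw)/n
        for i in range(n):
            c,sn=np.cos(np.radians(yaw)),np.sin(np.radians(yaw)); Y=np.array([c,sn,0]);Z=np.array([0,0,-1]);X=np.cross(Y,Z)
            sh=[round(float(v@dp),4) for v in(X,Y,Z)]; print([*sh,0,0,round(-dw,2)])
            yaw+=dw; p=p+X*sh[0]+Y*sh[1]+Z*sh[2]
        print('--',p.round(4),round(yaw,2))
E
python3 -c "
from plan import *
plan([(12,.46,-.12,.2,60),(4,.52,-.0262,.15,85.8),(3,.52,-.0262,.068,85.8)])"
```

```text
start [ 0.2607 -0.5119  0.2138] -63.03
[0.0296, -0.0216, 0.0011, 0, 0, np.float64(-10.25)]
[0.033, -0.016, 0.0011, 0, 0, np.float64(-10.25)]
[0.0353, -0.0098, 0.0011, 0, 0, np.float64(-10.25)]
[0.0365, -0.0034, 0.0011, 0, 0, np.float64(-10.25)]
[0.0365, 0.0032, 0.0011, 0, 0, np.float64(-10.25)]
[0.0354, 0.0096, 0.0011, 0, 0, np.float64(-10.25)]
[0.0331, 0.0157, 0.0011, 0, 0, np.float64(-10.25)]
[0.0298, 0.0214, 0.0011, 0, 0, np.float64(-10.25)]
[0.0255, 0.0263, 0.0011, 0, 0, np.float64(-10.25)]
[0.0204, 0.0304, 0.0011, 0, 0, np.float64(-10.25)]
[0.0146, 0.0336, 0.0011, 0, 0, np.float64(-10.25)]
[0.0084, 0.0357, 0.0011, 0, 0, np.float64(-10.25)]
-- [ 0.46   -0.1199  0.2006] 60.0
[-0.0013, 0.0278, 0.0126, 0, 0, np.float64(-6.45)]
[-0.0044, 0.0275, 0.0126, 0, 0, np.float64(-6.45)]
[-0.0075, 0.0268, 0.0126, 0, 0, np.float64(-6.45)]
[-0.0104, 0.0258, 0.0126, 0, 0, np.float64(-6.45)]
-- [ 0.5201 -0.0261  0.1502] 85.8
[0.0, -0.0, 0.0274, 0, 0, np.float64(-0.0)]
[0.0, -0.0, 0.0274, 0, 0, np.float64(-0.0)]
[0.0, -0.0, 0.0274, 0, 0, np.float64(-0.0)]
-- [ 0.5201 -0.0261  0.068 ] 85.8
```

Request:
drive_tool(
  targets=[
    [[0.0915,0.03,-0.022,0.001,0,0,-10.2],[0.0915,0.033,-0.016,0.001,0,0,-10.2],[0.0915,0.035,-0.01,0.001,0,0,-10.2],[0.0915,0.0365,-0.003,0.001,0,0,-10.2],[0.0915,0.0365,0.003,0.001,0,0,-10.2],[0.0915,0.035,0.01,0.001,0,0,-10.2],[0.0915,0.033,0.016,0.001,0,0,-10.2],[0.0915,0.03,0.021,0.001,0,0,-10.2],[0.0915,0.0255,0.026,0.001,0,0,-10.2],[0.0915,0.02,0.03,0.001,0,0,-10.2],[0.0915,0.0145,0.0335,0.001,0,0,-10.2],[0.0915,0.008,0.0355,0.001,0,0,-10.2]],
  ],
)

```text
time: 1.6
tcp_pos: [0.4621, -0.1214, 0.2022]
ee_rot: [-0.0, 0.261, 0.965, 0.0]
wrist_force: [0.7, -0.6, 0.3]
width: 0.0915
grasp_force: 0.0
```

```bash
python3 -c "
from plan import *
plan([(4,.52,-.0262,.14,85.8),(3,.52,-.0262,.068,85.8)])"
```

```text
start [ 0.4621 -0.1214  0.2022] 59.71
[-0.0005, 0.0279, 0.0155, 0, 0, np.float64(-6.52)]
[-0.0037, 0.0276, 0.0155, 0, 0, np.float64(-6.52)]
[-0.0068, 0.027, 0.0155, 0, 0, np.float64(-6.52)]
[-0.0098, 0.0261, 0.0155, 0, 0, np.float64(-6.52)]
-- [ 0.5201 -0.0262  0.1402] 85.8
[0.0, 0.0, 0.0241, 0, 0, np.float64(-0.0)]
[0.0, 0.0, 0.0241, 0, 0, np.float64(-0.0)]
[0.0, 0.0, 0.0241, 0, 0, np.float64(-0.0)]
-- [ 0.5201 -0.0262  0.0679] 85.8
```

Request:
drive_tool(
  targets=[
    [[0.0915,-0.0005,0.028,0.0155,0,0,-6.5],[0.0915,-0.0035,0.0275,0.0155,0,0,-6.5],[0.0915,-0.007,0.027,0.0155,0,0,-6.5],[0.0915,-0.01,0.026,0.0155,0,0,-6.5],[0.0915,0,0,0.024,0,0,0],[0.0915,0,0,0.024,0,0,0],[0.0915,0,0,0.024,0,0,0],[0.0915,0,0,0,0,0,0]],
  ],
)

```text
time: 2.6
tcp_pos: [0.5186, -0.0274, 0.0664]
ee_rot: [-0.003, 0.04, 0.999, 0.001]
wrist_force: [-0.5, -0.1, 1.4]
width: 0.0912
grasp_force: 0.0
```

```bash
python3 -c "
from plan import *
a=grab('top');b=grab('side')
i=cv2.resize(a['color'][110:210,210:330],None,fx=4,fy=4,interpolation=2);j=cv2.resize(b['color'][140:240,170:290],None,fx=4,fy=4,interpolation=2)
save('g',np.vstack([i,j])[:800][:, :]) if 0 else save('g',np.hstack([i[:, :390],j[:, :400]]))
print(telemetry.sense()['tcp_pos'])"
```

```text
[ 0.52086814 -0.02805502  0.06900057]
```

View pics/g.png

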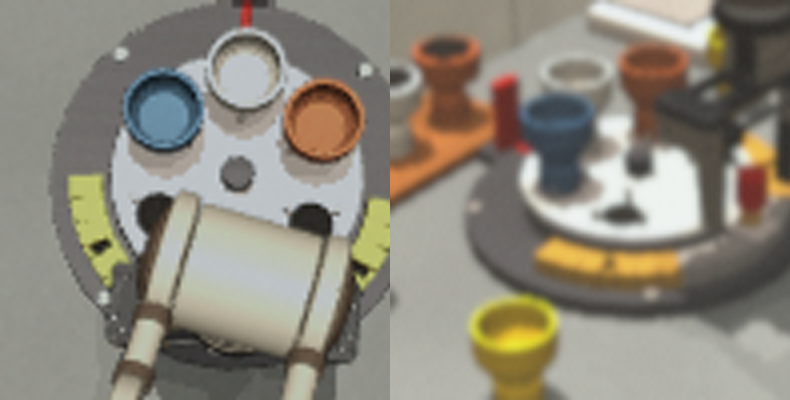

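The crop shows both fingers down around the knob: the near finger at (710,170) and the knob at (750,185). The left hole is at (100,247) in the top crop. Next I close.

Request:
drive_tool(
  targets=[
    [[0.036,0,0,0,0,0,0],[0.036,0,0,0,0,0,0],[0.036,0,0,0,0,0,0],[0.036,0,0,0,0,0,0],[0.036,0,0,0,0,0,0],[0.036,0,0,0,0,0,0]],
  ],
)

```text
time: 3.45
tcp_pos: [0.5207, -0.028, 0.0686]
ee_rot: [-0.0, 0.04, 0.999, 0.0]
wrist_force: [-0.9, -0.8, 0.1]
width: 0.0359
grasp_force: 0.0
```

Request:
drive_tool(
  targets=[
    [[0.024,0,0,0,0,0,0],[0.024,0,0,0,0,0,0],[0.024,0,0,0,0,0,0]],
  ],
)

```text
time: 3.82
tcp_pos: [0.5207, -0.028, 0.0686]
ee_rot: [-0.0, 0.04, 0.999, -0.0]
wrist_force: [-0.4, -0.2, 0.0]
width: 0.0292
grasp_force: 30.0
```

Request:
drive_tool(
  targets=[
    [[0.024,0,0,-0.004,0,0,0],[0.024,0,0,-0.004,0,0,0],[0.024,0,0,-0.004,0,0,0],[0.024,0,0,-0.0025,0,0,0],[0.024,0,0,0,0,0,0]],
  ],
)

```text
time: 4.45
tcp_pos: [0.5206, -0.028, 0.0829]
ee_rot: [-0.0, 0.04, 0.999, 0.0]
wrist_force: [4.0, -1.5, -11.8]
width: 0.0291
grasp_force: 30.0
```

```bash
python3 -c "
from plan import *
s=telemetry.sense();p=s['tcp_pos'];print(s['wrist_force'],s['wrist_torque'])
a=np.radians(175.8); ax=np.array([p[0]-.13*np.cos(a),p[1]-.13*np.sin(a)]);print('axis',ax)
w=[]
for k in range(1,12):
    t=np.radians(175.8-k*4.6); w.append((1,*(ax+.13*np.array([np.cos(t),np.sin(t)])),p[2],85.8-k*4.6))
plan(w,start=(*p,85.8))"
```

```text
[  3.95907396  -1.46471701 -11.79940769] [-0.1816847  -0.86581717 -0.03364971]
axis [ 0.65021239 -0.03752275]
start [ 0.5206 -0.028   0.0829] 85.8
[-0.0004, 0.0104, 0.0, 0, 0, 4.6]
-- [ 0.5217 -0.0177  0.0829] 81.2
[-0.0004, 0.0105, 0.0, 0, 0, 4.6]
-- [ 0.5237 -0.0073  0.0829] 76.6
[-0.0005, 0.0104, 0.0, 0, 0, 4.6]
-- [0.5266 0.0027 0.0829] 72.0
[-0.0004, 0.0104, 0.0, 0, 0, 4.6]
-- [0.5302 0.0124 0.0829] 67.4
[-0.0004, 0.0104, 0.0, 0, 0, 4.6]
-- [0.5346 0.0219 0.0829] 62.8
[-0.0004, 0.0105, 0.0, 0, 0, 4.6]
-- [0.5397 0.031  0.0829] 58.2
[-0.0004, 0.0104, 0.0, 0, 0, 4.6]
-- [0.5456 0.0397 0.0829] 53.6
[-0.0005, 0.0104, 0.0, 0, 0, 4.6]
-- [0.5521 0.0477 0.0829] 49.0
[-0.0004, 0.0104, 0.0, 0, 0, 4.6]
-- [0.5593 0.0553 0.0829] 44.4
[-0.0004, 0.0105, 0.0, 0, 0, 4.6]
-- [0.567  0.0624 0.0829] 39.8
[-0.0004, 0.0104, 0.0, 0, 0, 4.6]
-- [0.5753 0.0687 0.0829] 35.2
```

Request:
drive_tool(
  targets=[
    [[0.024,-0.0001,0.0035,0,0,0,1.5],[0.024,-0.0003,0.007,0,0,0,3.1],[0.024,-0.0004,0.0104,0,0,0,4.6],[0.024,-0.0004,0.0104,0,0,0,4.6],[0.024,0,0,0,0,0,0]],
  ],
)

```text
time: 5.08
tcp_pos: [0.5266, 0.0032, 0.0827]
ee_rot: [-0.001, 0.16, 0.987, 0.0]
wrist_force: [2.3, -0.8, -11.7]
width: 0.0296
grasp_force: 30.0
```

Request:
drive_tool(
  targets=[
    [[0.024,-0.0003,0.007,0,0,0,3.1],[0.024,-0.0004,0.0104,0,0,0,4.6],[0.024,-0.0004,0.0104,0,0,0,4.6],[0.024,-0.0004,0.0104,0,0,0,4.6],[0.024,-0.0004,0.0104,0,0,0,4.6],[0.024,-0.0004,0.0104,0,0,0,4.6],[0.024,-0.0004,0.0104,0,0,0,4.6],[0.024,-0.0003,0.007,0,0,0,3.1],[0.024,-0.0002,0.0035,0,0,0,1.5],[0.024,0,0,0,0,0,0]],
  ],
)

```text
time: 6.32
tcp_pos: [0.572, 0.0665, 0.0821]
ee_rot: [-0.002, 0.452, 0.892, -0.0]
wrist_force: [-2.3, 3.2, -11.2]
width: 0.0289
grasp_force: 30.0
```

```bash
python3 -c "
from plan import *
s=telemetry.sense();p=s['tcp_pos'];print(p,s['wrist_force'],s['wrist_torque'])
a=grab('top');b=grab('side')
i=cv2.resize(a['color'][110:210,210:330],None,fx=4,fy=4,interpolation=2);j=cv2.resize(b['color'][140:240,170:290],None,fx=4,fy=4,interpolation=2)
save('g2',np.hstack([i[:, :390],j[:, :400]]))
ax=np.array([.6502,-.0375]);print(np.hypot(*(p[:2]-ax)),np.degrees(np.arctan2(*(p[:2]-ax)[::-1]))-175.8)"
```

```text
[0.57201115 0.06654709 0.08207354] [ -2.25816976   3.24014333 -11.18796652] [ 0.41958176  0.18021185 -0.12243131]
0.1301510394085842 -48.87602954183748
```

View pics/g2.png

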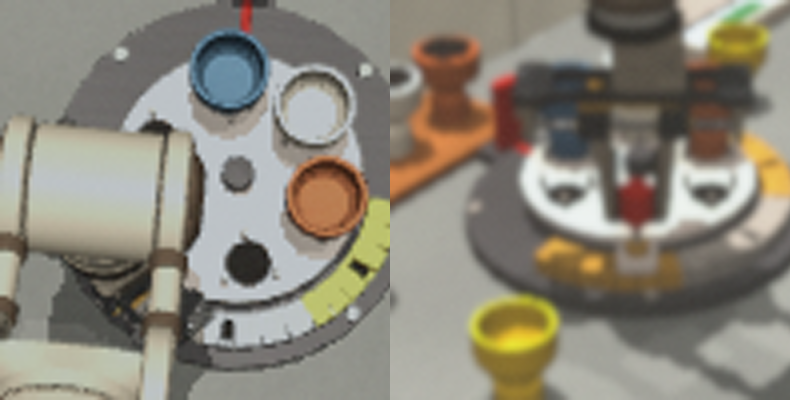

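The top crop shows the table turned about -49°, with blue near the pointer at (230,70) and all bowls upright. The knob sits in the grip at (637,200) in the side crop. I'll set the pin on the track, loosen the fingers and push slowly.

Request:
drive_tool(
  targets=[
    [[0.024,0,0,0.003,0,0,0],[0.024,0,0,0.002,0,0,0],[0.035,0,0,0,0,0,0],[0.035,0,0,0.002,0,0,0],[0.035,0,0,0.001,0,0,0],[0.035,0,0,0,0,0,0]],
  ],
)

```text
time: 7.18
tcp_pos: [0.5744, 0.0659, 0.0758]
ee_rot: [0.001, 0.452, 0.892, 0.0]
wrist_force: [-0.6, 1.1, 0.9]
width: 0.035
grasp_force: 0.0
```

```bash
python3 -c "
from plan import *
s=telemetry.sense();p=s['tcp_pos'];ax=np.array([.6502,-.0375])
t0=np.degrees(np.arctan2(*(p[:2]-ax)[::-1])); print(p,t0,s['wrist_force'])
w=[]
for k in range(1,7):
    t=np.radians(t0-k*1.2); w.append((1,*(ax+.13*np.array([np.cos(t),np.sin(t)])),p[2],t0-90-k*1.2))
plan(w)"
```

```text
[0.57441073 0.06585952 0.07578146] 126.25105824165922 [-0.64443876  1.09390655  0.85713688]
start [0.5744 0.0659 0.0758] 36.28
[0.0018, 0.0027, 0.0, 0, 0, np.float64(1.23)]
-- [0.5755 0.0689 0.0758] 35.05
[-0.0, 0.0027, 0.0, 0, 0, np.float64(1.2)]
-- [0.5777 0.0705 0.0758] 33.85
[-0.0001, 0.0028, 0.0, 0, 0, np.float64(1.2)]
-- [0.5801 0.0719 0.0758] 32.65
[0.0, 0.0027, 0.0, 0, 0, np.float64(1.2)]
-- [0.5824 0.0734 0.0758] 31.45
[-0.0, 0.0027, 0.0, 0, 0, np.float64(1.2)]
-- [0.5847 0.0748 0.0758] 30.25
[-0.0, 0.0027, 0.0, 0, 0, np.float64(1.2)]
-- [0.587  0.0762 0.0758] 29.05
```

Request:
drive_tool(
  targets=[
    [[0.035,0.0015,0.0025,0.001,0,0,1.1],[0.035,0,0.0025,0.001,0,0,1.1],[0.035,0,0.0025,0,0,0,1.1],[0.035,0,0.0025,0,0,0,1.1],[0.035,0,0.0025,0,0,0,1.1]],
  ],
)

```text
time: 7.8
tcp_pos: [0.5822, 0.073, 0.0733]
ee_rot: [-0.001, 0.495, 0.869, -0.002]
wrist_force: [-5.0, -4.9, 5.0]
width: 0.035
grasp_force: 3.4
```

Request:
drive_tool(
  targets=[
    [[0.035,0,0,0,0,0,0]],
  ],
)

```text
time: 7.92
tcp_pos: [0.5833, 0.0741, 0.0732]
ee_rot: [0.0, 0.494, 0.869, -0.0]
wrist_force: [-0.1, -1.2, 1.0]
width: 0.0349
grasp_force: 0.3
```

Request:
drive_tool(
  targets=[
    [[0.035,0,0.002,0,0,0,0.9]],
  ],
)

```text
time: 8.05
tcp_pos: [0.5839, 0.0743, 0.073]
ee_rot: [-0.001, 0.501, 0.865, -0.002]
wrist_force: [-7.1, -6.7, 5.0]
width: 0.0354
grasp_force: 4.9
```

Request:
drive_tool(
  targets=[
    [[0.035,0,0.002,0,0,0,0.9],[0.035,0,0.002,0,0,0,0.9],[0.035,0,0,0,0,0,0]],
  ],
)

```text
time: 8.43
tcp_pos: [0.5875, 0.0765, 0.0729]
ee_rot: [-0.001, 0.515, 0.857, -0.001]
wrist_force: [-5.2, -5.5, 4.4]
width: 0.0353
grasp_force: 3.3
```

Request:
drive_tool(
  targets=[
    [[0.035,0,0.002,0,0,0,0.9],[0.035,0,0,0,0,0,0]],
  ],
)

```text
time: 8.68
tcp_pos: [0.5905, 0.0787, 0.0729]
ee_rot: [0.0, 0.521, 0.853, 0.001]
wrist_force: [0.3, -1.0, -0.8]
width: 0.035
grasp_force: 0.0
```

```bash
python3 -c "
from plan import *
s=telemetry.sense();p=s['tcp_pos'];ax=np.array([.6502,-.0375])
print(p,np.degrees(np.arctan2(*(p[:2]-ax)[::-1]))-175.8,s['wrist_force'])
b=grab('side');save('g3',cv2.resize(b['color'][150:230,190:290],None,fx=7,fy=7,interpolation=2))"
```

```text
[0.59045735 0.07865329 0.07291366] -58.58128789023888 [ 0.32149951 -1.01964085 -0.76064709]
```

View pics/g3.png

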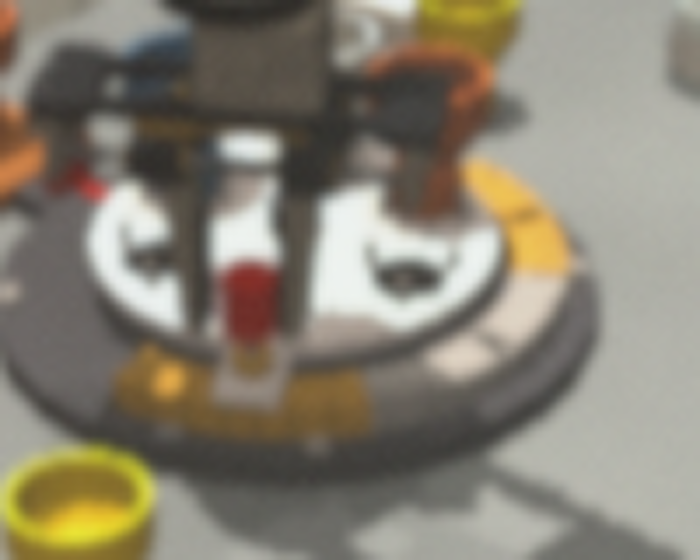

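The crop shows the knob at (248,300) between the fingers, with the brass sleeve still visible beneath it, so the pin is not home yet. I'll keep pushing.

Request:
drive_tool(
  targets=[
    [[0.035,0,0.002,0,0,0,0.9],[0.035,0,0,0,0,0,0]],
  ],
)

```text
time: 8.98
tcp_pos: [0.5922, 0.0794, 0.0732]
ee_rot: [0.0, 0.528, 0.849, 0.0]
wrist_force: [0.0, 0.4, -0.6]
width: 0.0349
grasp_force: 0.0
```

Request:
drive_tool(
  targets=[
    [[0.035,0,0.002,0,0,0,0.9],[0.035,0,0,0,0,0,0]],
  ],
)

```text
time: 9.22
tcp_pos: [0.5939, 0.0801, 0.0731]
ee_rot: [0.0, 0.535, 0.845, 0.0]
wrist_force: [-0.2, 1.1, 0.5]
width: 0.0353
grasp_force: 0.0
```

Request:
drive_tool(
  targets=[
    [[0.035,0,0.002,0,0,0,0.9],[0.035,0,0,0,0,0,0]],
  ],
)

```text
time: 9.48
tcp_pos: [0.5954, 0.0808, 0.0731]
ee_rot: [-0.0, 0.541, 0.841, -0.0]
wrist_force: [-1.5, -0.5, 1.1]
width: 0.0348
grasp_force: 0.7
```

Request:
drive_tool(
  targets=[
    [[0.035,0,0.002,0,0,0,0.9],[0.035,0,0,0,0,0,0]],
  ],
)

```text
time: 9.72
tcp_pos: [0.5957, 0.0807, 0.073]
ee_rot: [-0.001, 0.548, 0.837, -0.002]
wrist_force: [-6.6, -3.6, 5.2]
width: 0.0353
grasp_force: 4.0
```

Request:
drive_tool(
  targets=[
    [[0.035,0,0.002,0,0,0,0.9],[0.035,0,0,0,0,0,0]],
  ],
)

```text
time: 9.98
tcp_pos: [0.596, 0.0806, 0.0728]
ee_rot: [-0.003, 0.554, 0.832, -0.004]
wrist_force: [-12.3, -7.3, 10.5]
width: 0.0349
grasp_force: 7.2
```

```bash
python3 -c "
from plan import *
b=grab('side');save('g4',cv2.resize(b['color'][150:230,190:290],None,fx=7,fy=7,interpolation=2))"
```

```text
(no output)
```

View pics/g4.png

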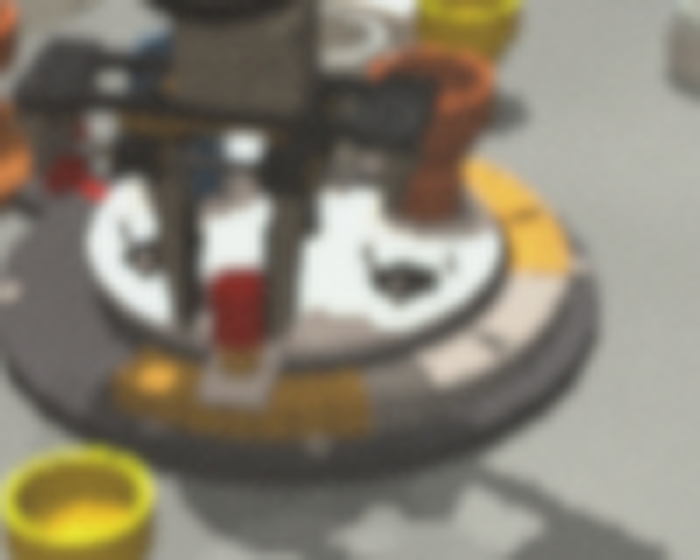

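The knob at (238,308) has dropped a little and the force is rising, so the pin has met a stop. I'll relieve the side push and measure the knob height.

Request:
drive_tool(
  targets=[
    [[0.035,0,-0.0035,0,0,0,-0.9],[0.035,0,-0.002,0,0,0,0],[0.035,0,0,0,0,0,0]],
  ],
)

```text
time: 10.4
tcp_pos: [0.5943, 0.0805, 0.0732]
ee_rot: [0.0, 0.548, 0.837, 0.0]
wrist_force: [0.1, -0.1, -0.2]
width: 0.0348
grasp_force: 0.0
```

```bash
cat > kz.py <<'E'
from plan import *
def knob(d):
    h=cv2.cvtColor(d['color'],cv2.COLOR_RGB2HSV).astype(int)
    m=((h[...,0]<8)|(h[...,0]>172))&(h[...,1]>150)&(h[...,2]>60)
    n,l,s,c=cv2.connectedComponentsWithStats(m.astype(np.uint8)); P=cloud(d); o=[]
    for i in range(1,n):
        if s[i,4]>20 and 190<c[i][0]<300 and 170<c[i][1]<215:
            # point on the camera ray nearest the axis-radius 130 circle, surface offset ignored
            best=min(np.arange(.06,.12,.0005),key=lambda z:abs(np.hypot(*(ray(d,*c[i],z)[:2]-[.6502,-.0375]))-.13))
            q=P[l==i]; o.append((c[i].round(2),s[i].tolist(),'ray',ray(d,*c[i],best).round(4),'med',np.median(q,0).round(4)))
    return o
if __name__=='__main__':
    import sys
    s=telemetry.sense(); print(s['tcp_pos'],s['wrist_force'])
    print('old ',knob(pickle.load(open('side.pkl','rb')))); print('new ',knob(grab('side')))
E
python3 kz.py
```

```text
[0.59431091 0.08049766 0.07316242] [ 0.08764903 -0.10663987 -0.20107802]
old  [(array([223.67, 193.69]), [221, 190, 6, 9, 45], 'ray', array([0.5944, 0.0795, 0.083 ]), 'med', array([0.5843, 0.0912, 0.0946]))]
new  [(array([223.72, 193.72]), [221, 190, 6, 9, 46], 'ray', array([0.5941, 0.0795, 0.083 ]), 'med', array([0.5845, 0.0922, 0.0938]))]
```

Request:
drive_tool(
  targets=[
    [[0.06,0,0,-0.02,0,0,0],[0.06,0,0,-0.03,0,0,0],[0.03,0,0,-0.02,0,0,0],[0.0,0,0,0,0,0,0],[0.0,0,0,0,0,0,0],[0.0,0,0,0,0,0,0]],
  ],
)

```text
time: 11.2
tcp_pos: [0.5931, 0.0804, 0.1417]
ee_rot: [-0.001, 0.548, 0.837, -0.001]
wrist_force: [0.1, -0.7, -1.4]
width: 0.0166
grasp_force: 0.0
```

Run:
```python
from kz import *
d=grab('side');print('new',knob(d))
e=dict(d);e['color']=cv2.imread('pics/s0.png')[...,::-1].copy()
h=cv2.cvtColor(e['color'],cv2.COLOR_RGB2HSV).astype(int)
print('parked',knob(e)); s=telemetry.sense();print(s['tcp_pos'],s['width'])
```

```text
new [(array([223.55, 193.61]), [222, 190, 4, 9, 31], 'ray', array([0.5945, 0.08  , 0.0835]), 'med', array([0.5855, 0.0913, 0.0938]))]
parked [(array([260.52, 183.76]), [258, 181, 6, 6, 29], 'ray', array([ 0.5201, -0.0319,  0.0945]), 'med', array([ 0.5704, -0.1141,  0.0388]))]
[0.5932605  0.08032999 0.14178952] 0.013372359409537567
```

Request:
drive_tool(
  targets=[
    [[0.0,0,0,0.018,0,0,0],[0.0,0,0,0.016,0,0,0],[0.0,0,0,0.0035,0,0,0],[0.0,0,0,0,0,0,0]],
  ],
)

```text
time: 11.75
tcp_pos: [0.5937, 0.0803, 0.1049]
ee_rot: [-0.001, 0.548, 0.837, -0.0]
wrist_force: [0.2, -0.6, 0.5]
width: 0.0004
grasp_force: 0.0
```

Request:
drive_tool(
  targets=[
    [[0.0,0,0,0.0015,0,0,0],[0.0,0,0,0,0,0,0]],
  ],
)

```text
time: 12.0
tcp_pos: [0.5944, 0.0803, 0.1045]
ee_rot: [0.0, 0.548, 0.837, 0.0]
wrist_force: [0.1, 0.3, -0.9]
width: 0.0002
grasp_force: 0.0
```

Request:
drive_tool(
  targets=[
    [[0.0,0,0,0.0015,0,0,0],[0.0,0,0,0,0,0,0]],
  ],
)

```text
time: 12.25
tcp_pos: [0.594, 0.0803, 0.1026]
ee_rot: [-0.0, 0.548, 0.837, 0.0]
wrist_force: [0.2, -0.3, -0.5]
width: 0.0008
grasp_force: 0.0
```

Request:
drive_tool(
  targets=[
    [[0.0,0,0,0.0015,0,0,0],[0.0,0,0,0,0,0,0]],
  ],
)

```text
time: 12.5
tcp_pos: [0.5943, 0.0803, 0.1013]
ee_rot: [0.0, 0.548, 0.837, 0.0]
wrist_force: [-0.3, 0.1, 2.2]
width: 0.0006
grasp_force: 0.8
```

Request:
drive_tool(
  targets=[
    [[0.0,0,0,0.001,0,0,0],[0.0,0,0,0,0,0,0]],
  ],
)

```text
time: 12.75
tcp_pos: [0.5944, 0.0803, 0.1013]
ee_rot: [0.0, 0.548, 0.837, 0.0]
wrist_force: [-2.1, -0.4, 7.9]
width: 0.0007
grasp_force: 3.5
```

Contact is solid at 0.101 m, which is the knob top with the pin home. I'll retreat upward.

Request:
drive_tool(
  targets=[
    [[0.0,0,0,-0.02,0,0,0],[0.0,0,0,-0.04,0,0,0],[0.0,0,0,-0.05,0,0,0],[0.0,0.05,0,-0.03,0,0,0],[0.0,0.06,0,0,0,0,0],[0.0,0.05,0,0,0,0,0],[0.0,0,0,0,0,0,0],[0.0,0,0,0,0,0,0]],
  ],
)

```text
time: 13.75
tcp_pos: [0.5304, 0.2265, 0.2407]
ee_rot: [0.001, 0.548, 0.837, 0.0]
wrist_force: [0.7, -0.8, -0.2]
width: 0.0009
grasp_force: 0.0
```

```bash
python3 -c "
from h import *
a=grab('top');save('t9',cv2.resize(a['color'][85:225,200:340],None,fx=4,fy=4,interpolation=2));print(telemetry.sense()['tcp_pos'])"
```

```text
[0.5306329  0.22603316 0.24051473]
```

View pics/t9.png

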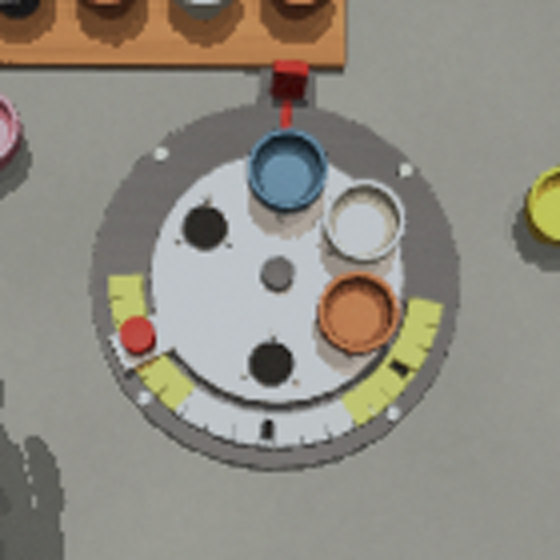

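The blue bowl stands at the pointer (287,170), the knob is over the left segment (137,335), and all three bowls are upright with the arm clear. Handing in.

```bash
python3 -c "
from rig import manip
print(manip.hand_in())"
```

```text
the job is handed in; nothing more can be done
None
```

I turned the carousel one stop clockwise, so the blue bowl now stands at the red pointer with the pin home in the left stop's hole (knob top felt at its home height). All three bowls are upright, the arm is clear, and the job is handed in; no verdict came back.

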